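Open the seed moisture chamber and load the sample vial

TASK

Open the moisture chamber: press its bayonet cover down against its spring until you feel its bottom (firmly, but never forcing it), twist it a quarter turn anticlockwise, lift it off and set it down right way up in the middle of the round cork mat. Then take the wide sample vial from its holder and stand it upright in the chamber's well, fully home, and let go. Leave everything else where it is.

Things in the scene. Friction and masses are not known exactly. Their poses are not given: they have to be found in the camera images.
- chamber: Fixed white bench instrument, a moisture chamber for seed samples: housing 170 x 130 x 50 mm, its top (the deck) 50 mm above the bench. Origin on the bench, right under the axis of the well and of the cover; the housing reaches 65 mm to +x, 105 mm to -x, 65 mm to each side in y. z up. Its well, sprung ring and two lugs are listed below.
- chamber_well (a point): Centre of the mouth of the chamber's well, on the deck under the cover: a plain round bore 27 mm in diameter, 30 mm deep, flat floor 20 mm above the bench. A black sprung ring (radius 31 to 39 mm, slippery) round it pushes the cover up with about 7 N when locked and 0.5 N more per mm pressed down.
- lug (a point): On top of one of two equal curved steel lugs on the deck, at its start on the chamber's +x side, 44 mm from the axis, 75 mm above the bench; the other is opposite. Each has inner radius 40, outer 55 mm and runs 70 degrees anticlockwise (seen from above). Under it: first a notch that holds the locked cover's ear, then a lower ledge. A low stop block stands in the gap after each lug.
- cover: Aluminium bayonet cover, 0.2 kg: hollow round cap, open below, radius 34 mm, flat top 52 mm above its underside; on top an upright bar 56 mm long (along x), 12 mm thick (y), 25 mm high; at the foot a flange of radius 38 mm with two ears. Origin: centre of its underside, z up. Locked at the start: on the chamber's axis, underside 62 mm above the bench, x along the chamber's x (within 5 degrees).
- cover_ear (a point): Outer end of one of the two ears (along the cover's +x and -x, 14 mm wide, 5 mm thick, out to 46.5 mm from the axis). To pass under the ledges the cover must be pressed 4 to 9 mm down from locked, an unseen amount that differs; a hard bottom, to be felt, lies 2.5 mm below that. So pressed it turns anticlockwise seen from above; free from 81 degrees, stops at about 97; then it rises and lifts off.
- cover_bar (a point): Middle of the top edge of the cover's bar, 77 mm above the cover's underside.
- mat: Fixed round cork mat, 130 mm in diameter, 3 mm thick, on the bench. Origin at the centre of its underside.
- holder: Fixed grey block 50 mm (x) x 100 mm (y) x 30 mm high with two upright bores 22 mm deep, floor 8 mm above the bench: a 26 mm bore at y = -24 mm holds the wide sample vial, a 17 mm bore at y = +26 mm holds a slim one. Origin at the centre of its underside.
- vial: The wide sample vial: glass with a white cap, 24 mm in diameter all the way, 70 mm tall, 0.035 kg, standing in the holder's larger bore, 48 mm of it above the holder. Origin at the centre of its underside, z along it.
- slim_vial: Bystander: a slim vial, 15 mm in diameter, 60 mm tall, in the holder's smaller bore. Origin at the centre of its underside.
- jar_big: Bystander: glass clip jar, 100 mm in diameter, 150 mm tall. Origin at the centre of its underside.
- jar_small: Bystander: glass clip jar, 76 mm in diameter, 100 mm tall. Origin at the centre of its underside.
- bottle: Bystander: amber bottle, 60 mm in diameter, 120 mm tall. Origin at the centre of its underside.
- dish: Bystander: small aluminium weighing dish, 64 mm in diameter, 18 mm high. Origin at the centre of its underside.
- scoop: Bystander: steel spoon 160 mm long, lying on the bench along its x axis. Origin at the centre of its underside.
Mind the look-alikes: they are no part of the job. What is shaped like the cover but pink is not meant.

How it is judged:
On the way:
1. the cover has been turned out of its lock, a quarter turn, while still on the chamber (angle between the x axis of cover and the y axis of chamber, either way round below 0.25 rad and z of cover in the frame of chamber below 0.075 m and horizontal distance between cover and chamber below 0.008 m), for 0.1 s.
At the end, for the whole second after the job is handed in: The cover stands right way up and at rest on the cork mat, its centre within 25 mm of the mat's; the wide vial stands in the chamber's well, on its floor (within 3 mm), upright within 7 degrees and at rest (horizontal distance between cover and mat below 0.025 m and height (world z) of cover below 0.007 m and z of cover_bar in the frame of mat above 0.07 m and angle between cover's own z axis and vertical below 0.06 rad and linear speed of each of cover, vial below 0.02 m/s and horizontal distance between vial and chamber_well below 0.005 m and z of vial in the frame of chamber_well below -0.027 m and angle between vial's own z axis and vertical below 0.12 rad); the robot touches nothing.
It fails at once if the cover is forced against the chamber with more than 40 N (contact force between cover and chamber above 40 N).
It fails at once if the sample vial is tipped by more than 35 degrees (angle between vial's own z axis and vertical above 0.6 rad).
It fails at once if a bystander is moved by more than 30 mm (distance of any of slim_vial, jar_big, jar_small, bottle, dish, scoop from where it was at the start of the episode above 0.03 m).
It also fails if it takes over 72 s, if anything falls off the work surface, if the arm or the gripper's body presses on something with over 40 N, if the wrist force passes 120 N, or if a joint passes its speed limit or range.

ROBOT

A 6-joint arm with a two-finger parallel gripper is mounted at the origin on the work surface. World frame = base frame: x ahead of the robot, y to its left, z up, the work surface at z = 0. Lengths are in m, angles in rad, forces in N, time in s.
With the tool pointing down it reaches from about 0.35 to 0.975 m from the base axis. Payload 7.1 kg.
Tool frame: the origin (TCP) lies on the centre line of the jaws, within the pads' length; the fingertips stand manip.finger_overhang ahead of it and the grasp point (between the pads) lies 3 mm ahead of it (manip.finger_overhang is the distance from the TCP to the fingertips, in m); z points along the fingers, x is the direction in which the jaws open and shut, and the axes are right-handed (so a half turn about z gives the same grasp; the last joint's range is limited). The gripper opens to 88 mm and grips with 3 to 60 N. Pads are 20 mm wide; open, the fingers measure 115 mm over their backs; the gripper's body (75 mm by 178 mm) begins 61 mm behind the grasp point.
Start: joints at [-1.167, 0.423, 1.63, -0, 1.089, -0.019], TCP at [0.256, -0.57, 0.245] pointing down, gripper open.
Joint ranges: [-3, 3], [-0.9, 2.11], [0.09, 2.58], [-1.31, 4.45], [0.11, 2.69], [-2.54, 2.54]. Speed limits (rad/s): [2.39, 2.39, 3.01, 3.14, 3.14, 3.14].

INTERFACE

Orientations are given as a unit quaternion [x, y, z, w].
In Python, from plant import manip, imaging, look_for, trace, spot_point gives the robot as it stands. The module is installed in compiled form; this text tells all that it offers.
- The arm moves only by the tool arm_command, never from a script. Its argument "rows" is a list of rows, each a list of 3 entries, a list of its own where there are three numbers: the shift along the tool's x, y, z in mm, then the turn, a rotation vector about the tool's x, y, z in degrees, then the opening in per cent of the stroke, from 0 (shut) to 100 (fully open). A call has 1 to 10 rows; each row shifts and turns the commanded pose from where the row before left it, along the tool's axes as they then stand; what a row does not reach is not made up. A row lasts 1/8 s, in which the tool goes at most 62.5 mm and 10.7 degrees, less where a joint would pass 70% of its speed; a pose out of reach is approached as far as the arm can. A call is refused whole if a number of a shift passes 62.5 or a number of a turn 10.7, either way. A call with a gripper value outside its range is refused whole. The fingers move at their own pace and stop on an object; "grip_force" is the grip in N (left out, the last holds). Time passes only in rows, so rows that do not move let the fingers close. It gives the time, the measured TCP pose, the force and the opening at its end, in the units of the state.
- manip.get_obs(): the state, without advancing time (a new reading comes with each control period).
- imaging.get_image(name): name is "side" or "top" or "wrist"; returns a dict with "image" (480x640x3 uint8, red, green, blue), "fx", "fy", "cx", "cy" (pixels), "extrinsics" (4x4, takes a point from camera to world coordinates); the wrist camera has in their place "tool_from_camera" (4x4, takes a point from camera to tool coordinates, whose origin is the TCP and whose axes are the tool frame's). Camera axes: x right, y down, z forward; pixel columns grow to the right and rows downward; lengths in m; the calibration is good to about 2 mm. A picture is of the moment at which its call begins: read the wrist's pose just before it. There is no depth.
- manip.close_job(): hands the job in, once; it reports no verdict.
Trained networks look in the newest picture that a camera, given by its name, has taken for a name from the list of things; names that differ only in an ending like _2 or _b are one class to them, and where a whole thing is asked for, a point or a joint stands for the part that bears it (a point fixed in the world has none). Each returns a list of dicts, best first, with "p" (0 to 1); they miss things now and then, are a little off and sometimes report something else, mostly with a low value. They report only what shows in the picture. A call takes as long as a camera call. They do not tell look-alikes from the thing itself.
- look_for(query, camera): "centre" ([x, y, z] in m, in world coordinates, good to about 4 mm: the middle of the surface that is visible of it).
- trace(query, camera): "mask" (480x640 bool, what is visible of it).
- spot_point(query, camera): "centre" ([x, y, z] in m, in world coordinates, good to about 4 mm: a listed point, or the origin of a listed thing).
The state is a dict: "t": time; "joint_positions": joint angles; "qvel": joint speeds; "joint_torque": joint torques, N m; "ee_pos": TCP position; "tool_rot": TCP orientation; "ft_force": force on the tool from outside, world axes, zero at the start; "wrist_torque": the same for the moment, N m; "width": finger opening in m.
Only numpy, scipy, OpenCV 4.12 (cv2) and the standard library are available. Lean on these libraries where they do the work, as an engineer would, in place of code of your own. Each camera call takes 0.05 s, during which the arm holds its last target.

## Working session

There is one attempt and no reset: what is moved stays moved. The work goes in short steps, Python scripts to look and compute and a tool call to move; the robot and the scene stay as the last step left them, time stands still between calls to the robot, and variables do not carry over. Pictures are saved under pics/ and viewed, and the job is handed in when it is done.

Besides the shell and the picture viewer there is one more tool, called after "Emit:" as name(argument=value, ...) on one line, values as JSON. arm_command: Moves the arm, as the interface text tells. Its arguments: {"type":"object","properties":{"rows":{"type":"array"},"grip_force":{"type":"number"}},"required":["rows"]}

```bash
mkdir -p pics; python3 - <<'E'
from plant import manip, imaging, look_for, trace, spot_point
import cv2,numpy as np
print(manip.get_obs(), manip.finger_overhang)
for c in ["side","top"]:
    d=imaging.get_image(c); cv2.imwrite(f"pics/{c}0.png",d["image"][:,:,::-1])
    print(c,d["fx"],d["cx"],d["cy"],np.round(d["extrinsics"],3).tolist())
for q in ["chamber","chamber_well","lug","cover","cover_ear","cover_bar","mat","holder","vial","slim_vial","jar_big","jar_small","bottle","dish","scoop"]:
    for c in ["top","side"]:
        for r in spot_point(q,c)[:4]: print(q,c,np.round(r["centre"],3),round(r["p"],2))
E
```

```text
{'t': 0.0, 'joint_positions': array([-1.16697183e+00,  4.23805937e-01,  1.63067282e+00, -1.75298758e-05,
        1.08858857e+00, -1.90129910e-02]), 'qvel': array([-0.00068653,  0.00103886,  0.0003707 , -0.00109355,  0.00024684,
       -0.0002197 ]), 'joint_torque': array([ 4.71914682e-03, -5.44602942e+01, -2.73664963e+01,  6.44710497e-02,
        2.26577790e-02, -1.20667960e-04]), 'ee_pos': array([ 0.25628002, -0.56948053,  0.24393021]), 'tool_rot': array([ 8.39748875e-01, -5.42974477e-01, -6.15794106e-04, -4.05621968e-04]), 'ft_force': array([-0.16909006,  0.24053445, -0.60041902]), 'wrist_torque': array([-0.05479   ,  0.01935823, -0.01683918]), 'width': 0.08782959928688924} 0.022
side 477.13769361802673 327.1751954922833 237.17324653434787 [[-0.949, -0.19, 0.252, 0.241], [-0.316, 0.552, -0.772, 0.884], [0.008, -0.812, -0.584, 0.73], [0.0, 0.0, 0.0, 1.0]]
top 594.1701910670216 328.53415273118907 230.20473357465926 [[0.001, -0.992, 0.125, 0.341], [-1.0, 0.001, 0.013, 0.019], [-0.013, -0.125, -0.992, 1.512], [0.0, 0.0, 0.0, 1.0]]
chamber top [0.539 0.01  0.   ] 0.56
chamber side [ 0.5
[... 967 characters left out ...]
 0.002] 0.49
holder side [0.54  0.012 0.052] 0.43
holder side [0.534 0.252 0.01 ] 0.19
vial top [0.535 0.25  0.007] 0.67
vial side [0.536 0.252 0.009] 0.73
vial side [ 0.581 -0.011  0.074] 0.16
slim_vial top [0.54  0.302 0.01 ] 0.36
slim_vial side [0.536 0.014 0.001] 0.62
slim_vial side [0.535 0.302 0.008] 0.59
jar_big top [0.567 0.482 0.001] 0.9
jar_big side [ 0.573  0.486 -0.002] 0.6
jar_small top [ 0.704  0.231 -0.002] 0.76
jar_small side [ 0.703  0.232 -0.004] 0.96
bottle top [ 0.712 -0.211 -0.002] 0.68
bottle side [ 0.716 -0.21   0.001] 0.88
dish top [ 0.448 -0.431  0.002] 0.98
dish side [ 0.45  -0.427  0.002] 0.61
scoop top [ 0.718  0.016 -0.004] 0.6
scoop side [0.716 0.013 0.003] 0.71
```

View pics/top0.png

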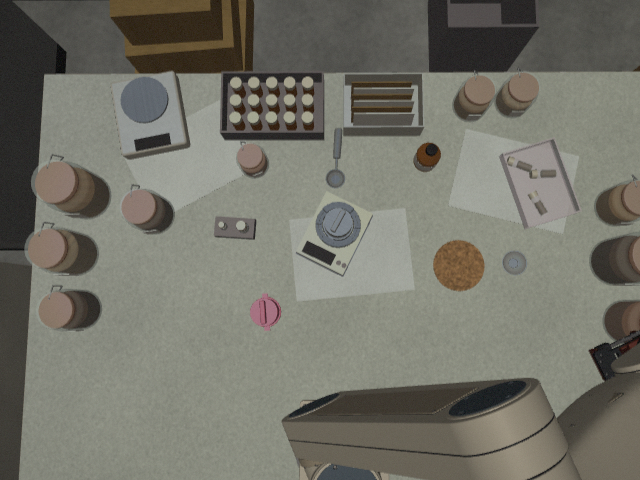

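View pics/side0.png

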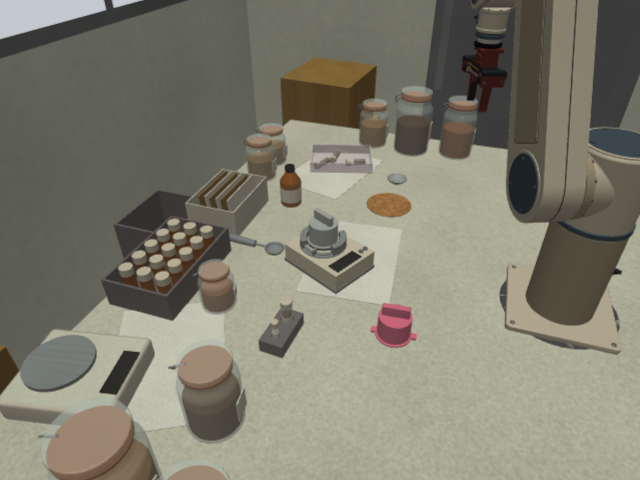

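```bash
cat > h.py <<'E'
from plant import manip, imaging, look_for, trace, spot_point
import cv2,numpy as np
from scipy.spatial.transform import Rotation as R
def proj(d,p):
    q=np.linalg.inv(d["extrinsics"])@np.append(p,1)
    return np.array([d["fx"]*q[0]/q[2]+d["cx"],d["fy"]*q[1]/q[2]+d["cy"]])
def ray(d,uv,z):
    T=d["extrinsics"];v=T[:3,:3]@np.array([(uv[0]-d["cx"])/d["fx"],(uv[1]-d["cy"])/d["fy"],1])
    return T[:3,3]+v*(z-T[2,3])/v[2]
E
python3 - <<'E'
from h import *
d=imaging.get_image("top");im=d["image"][:,:,::-1]
cv2.imwrite("pics/crop_top.png",cv2.resize(im[80:240,230:390],(800,800),interpolation=cv2.INTER_CUBIC)[:600])
d2=imaging.get_image("side");u,v=proj(d2,[.54,.012,.1]).astype(int);print(u,v)
cv2.imwrite("pics/crop_side.png",cv2.resize(d2["image"][v-75:v+75,u-100:u+100,::-1],(800,600),interpolation=cv2.INTER_CUBIC))
u,v=proj(d,[.54,.012,.1]).astype(int);print(u,v)
E
```

```text
321 225
338 221
```

```bash
python3 - <<'E'
from h import *
d=imaging.get_image("top");im=d["image"][:,:,::-1]
cv2.imwrite("pics/crop_top2.png",cv2.resize(im[185:285,280:400],(720,600),interpolation=cv2.INTER_CUBIC))
for c in ["top","side"]:
    m=trace("cover",c);
    for r in m[:3]:
        ys,xs=np.nonzero(r["mask"]);print(c,r["p"],xs.mean(),ys.mean(),len(xs))
E
```

```text
top 0.94 338.0132370637786 223.7858002406739 831
top 0.9 265.4484126984127 311.7433862433862 756
side 0.87 394.24734982332154 325.9689045936396 1415
side 0.66 322.5036958817318 230.37064413938754 947
```

View pics/crop_top2.png

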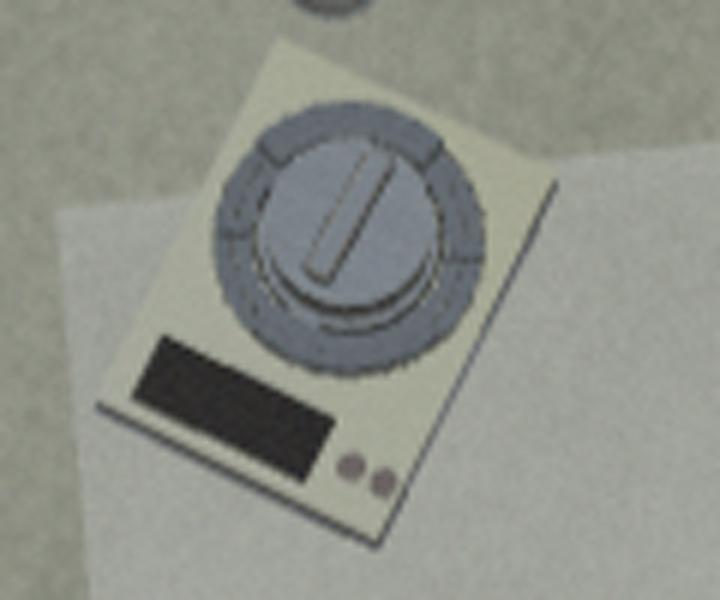

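View pics/crop_side.png

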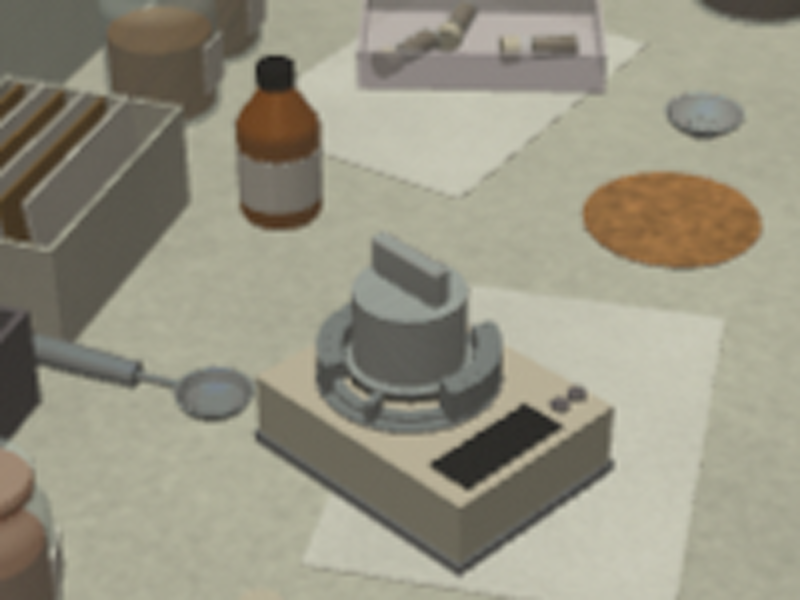

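```bash
cat >> h.py <<'E'
def plan(target,yaw_deg,n=None,o=100,step=45):
    """yaw = world angle of tool x"""
    s=manip.get_obs();p=s["ee_pos"];Rm=R.from_quat(s["tool_rot"])
    Rt=R.from_matrix(np.array([[np.cos(np.radians(yaw_deg)),np.sin(np.radians(yaw_deg)),0],[np.sin(np.radians(yaw_deg)),-np.cos(np.radians(yaw_deg)),0],[0,0,-1]]).T)
    rv=(Rm.inv()*Rt).as_rotvec(degrees=True);dist=np.linalg.norm(np.array(target)-p)*1e3
    if n is None:n=int(max(np.ceil(dist/step),np.ceil(np.linalg.norm(rv)/9),1))
    rows=[];P=p.copy();Q=Rm
    for i in range(n):
        sh=Q.inv().apply((np.array(target)-P)/(n-i))*1e3;sh=np.round(sh,1)
        r=np.round((Q.inv()*Rt).as_rotvec(degrees=True)/(n-i),1)
        P=P+Q.apply(sh)/1e3;Q=Q*R.from_rotvec(r,degrees=True)
        rows.append([sh.tolist(),r.tolist(),o])
    for k in range(0,n,10):print(rows[k:k+10])
def yaw():
    s=manip.get_obs();x=R.from_quat(s["tool_rot"]).as_matrix()[:,0];return np.degrees(np.arctan2(x[1],x[0]))
def wrist():
    s=manip.get_obs();d=imaging.get_image("wrist")
    T=np.eye(4);T[:3,:3]=R.from_quat(s["tool_rot"]).as_matrix();T[:3,3]=s["ee_pos"]
    d["extrinsics"]=T@d["tool_from_camera"];return d
E
python3 -c "
from h import *
plan([.5395,.0125,.26],-118)"
```

```text
[[[-27.7, -33.1, -1.0], [0.0, 0.0, 3.5], 100], [[-29.6, -31.4, -1.0], [0.0, 0.0, 3.5], 100], [[-31.5, -29.5, -1.0], [0.0, 0.0, 3.5], 100], [[-33.2, -27.5, -1.0], [0.0, 0.0, 3.5], 100], [[-34.9, -25.5, -1.0], [0.0, 0.0, 3.5], 100], [[-36.4, -23.3, -1.0], [0.0, 0.0, 3.5], 100], [[-37.7, -21.0, -1.0], [0.0, 0.0, 3.5], 100], [[-38.9, -18.7, -1.0], [0.0, 0.0, 3.5], 100], [[-40.0, -16.3, -1.0], [0.0, 0.0, 3.5], 100], [[-40.9, -13.8, -1.1], [0.0, 0.0, 3.5], 100]]
[[[-41.7, -11.3, -1.0], [0.0, 0.0, 3.4], 100], [[-42.3, -8.8, -1.1], [0.0, 0.0, 3.5], 100], [[-42.7, -6.2, -1.0], [0.0, 0.0, 3.4], 100], [[-43.0, -3.6, -1.1], [0.0, 0.0, 3.5], 100], [[-43.1, -1.0, -1.0], [0.0, 0.0, 3.4], 100]]
```

Emit:
arm_command(rows=[[[-28,-33,-1],[0,0,3.5],100],[[-30,-31,-1],[0,0,3.5],100],[[-31,-30,-1],[0,0,3.5],100],[[-33,-27,-1],[0,0,3.5],100],[[-35,-25,-1],[0,0,3.5],100],[[-36,-23,-1],[0,0,3.5],100],[[-38,-21,-1],[0,0,3.5],100],[[-39,-19,-1],[0,0,3.5],100],[[-40,-16,-1],[0,0,3.5],100],[[-41,-14,-1],[0,0,3.5],100]])

```text
t: 3.1
ee_pos: [0.4446, -0.1805, 0.255]
tool_rot: [-0.637, 0.771, -0.0, 0.0]
ft_force: [-0.1, -0.6, -0.1]
width: 0.0876
```

Emit:
arm_command(rows=[[[-42,-11,-1],[0,0,3.5],100],[[-42,-9,-1],[0,0,3.5],100],[[-43,-6,-1],[0,0,3.5],100],[[-43,-4,-1],[0,0,3.5],100],[[-43,-1,-1],[0,0,3.5],100],[[0,0,0],[0,0,0],100],[[0,0,0],[0,0,0],100]])

```text
t: 3.98
ee_pos: [0.5384, 0.012, 0.2595]
tool_rot: [-0.513, 0.858, 0.0, -0.0]
ft_force: [0.5, 0.2, 0.9]
width: 0.0881
```

```bash
python3 - <<'E'
from h import *
s=manip.get_obs();print(s["t"],s["ee_pos"],yaw(),s["ft_force"],s["joint_positions"])
d=wrist();cv2.imwrite("pics/w1.png",d["image"][:,:,::-1]);print(d["tool_from_camera"],d["fx"])
for q in ["cover_bar","cover_ear","lug","cover","chamber"]:
    for r in spot_point(q,"wrist")[:3]: print(q,np.round(r["centre"],4),round(r["p"],2))
d=imaging.get_image("top");cv2.imwrite("pics/t1.png",d["image"][:,:,::-1])
E
```

```text
3.975 [0.53842336 0.01202388 0.25950206] -118.207907686567 [0.54984184 0.24232497 0.86427786] [ 3.83352901e-04  2.78929119e-01  1.80768249e+00 -3.29682635e-04
  1.05564847e+00  2.06366319e+00]
[[ 9.99999911e-01 -3.08840682e-04  2.86812904e-04  1.77912976e-04]
 [ 2.23053598e-04  9.65174970e-01  2.61605099e-01 -7.16172003e-02]
 [-3.57618933e-04 -2.61605012e-01  9.65174953e-01 -1.40430301e-01]
 [ 0.00000000e+00  0.00000000e+00  0.00000000e+00  1.00000000e+00]] 378.06121502335566
cover_bar [0.5396 0.0121 0.139 ] 0.58
cover_ear [0.3751 0.1971 0.0045] 0.81
cover_ear [ 0.5798 -0.0088  0.0613] 0.78
lug [ 0.5772 -0.003   0.0731] 0.82
cover [0.5405 0.0153 0.0577] 0.93
cover [ 0.3254  0.1972 -0.0011] 0.58
chamber [ 0.5774 -0.0092  0.0619] 0.16
```

View pics/w1.png

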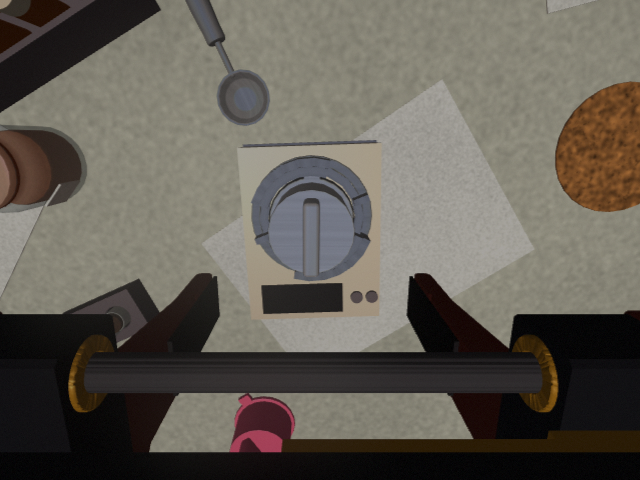

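```bash
python3 - <<'E'
from h import *
d=wrist();print(d["cx"],d["cy"])
im=d["image"][:,:,::-1];cv2.imwrite("pics/w1c.png",cv2.resize(im[140:320,220:400],(600,600),interpolation=cv2.INTER_CUBIC))
for uv in [(311,201),(311,275),(241,148),(379,141),(250,318),(379,317)]:
    print(uv,np.round(ray(d,uv,.139 if uv[0]==311 else .05),4))
E
```

```text
312.75738336310803 238.59636635931366
(311, 201) [ 0.5638 -0.0008  0.139 ]
(311, 275) [0.5155 0.0253 0.139 ]
(241, 148) [0.6232 0.0392 0.05  ]
(379, 141) [ 0.5697 -0.0729  0.05  ]
(250, 318) [0.4747 0.1184 0.05  ]
(379, 317) [0.4134 0.0024 0.05  ]
```

View pics/w1c.png

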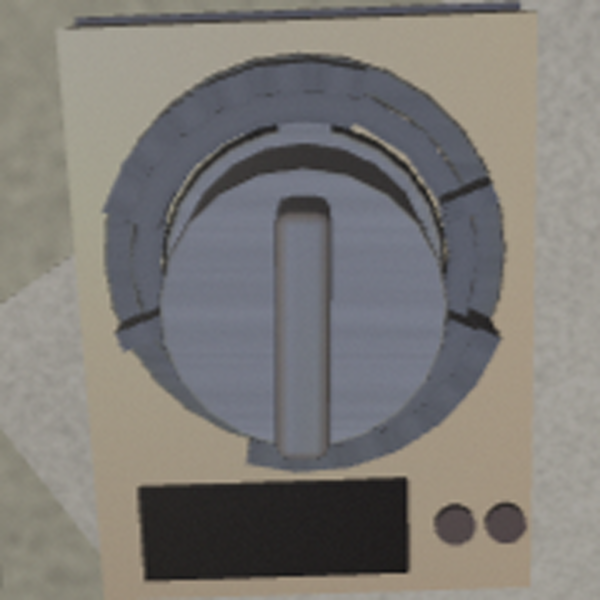

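Emit:
arm_command(rows=[[[-1,-1,40],[0,0,0],100],[[0,0,40],[0,0,0],60],[[0,0,30],[0,0,0],40],[[0,0,10],[0,0,0],40],[[0,0,0],[0,0,0],40]])

```text
t: 5.0
ee_pos: [0.5402, 0.0126, 0.1396]
tool_rot: [-0.513, 0.858, 0.0, -0.0]
ft_force: [0.0, 0.9, 0.5]
width: 0.0514
```

Emit:
arm_command(grip_force=50, rows=[[[0,0,0],[0,0,0],0],[[0,0,0],[0,0,0],0],[[0,0,0],[0,0,0],0],[[0,0,0],[0,0,0],0],[[0,0,0],[0,0,0],0],[[0,0,0],[0,0,0],0]])

```text
t: 5.75
ee_pos: [0.5404, 0.0127, 0.14]
tool_rot: [-0.513, 0.858, -0.0, 0.0]
ft_force: [-1.1, -1.3, 5.7]
width: 0.0118
```

Emit:
arm_command(rows=[[[0,0,1],[0,0,0],0],[[0,0,1],[0,0,0],0],[[0,0,1],[0,0,0],0],[[0,0,0],[0,0,0],0]])

```text
t: 6.25
ee_pos: [0.5404, 0.0126, 0.137]
tool_rot: [-0.513, 0.858, -0.0, 0.0]
ft_force: [-1.6, 0.6, 6.7]
width: 0.012
```

Emit:
arm_command(rows=[[[0,0,1],[0,0,0],0],[[0,0,0],[0,0,0],0]])

```text
t: 6.5
ee_pos: [0.5404, 0.0126, 0.1361]
tool_rot: [-0.513, 0.858, -0.0, 0.0]
ft_force: [-1.0, -0.6, 7.6]
width: 0.0114
```

Emit:
arm_command(rows=[[[0,0,1],[0,0,0],0],[[0,0,0],[0,0,0],0]])

```text
t: 6.75
ee_pos: [0.5404, 0.0126, 0.1351]
tool_rot: [-0.513, 0.858, -0.0, 0.0]
ft_force: [-2.0, -0.3, 7.7]
width: 0.0115
```

Emit:
arm_command(rows=[[[0,0,1],[0,0,0],0],[[0,0,0],[0,0,0],0]])

```text
t: 7.0
ee_pos: [0.5404, 0.0127, 0.1342]
tool_rot: [-0.513, 0.858, -0.0, 0.0]
ft_force: [-1.3, -0.3, 8.2]
width: 0.0117
```

Emit:
arm_command(rows=[[[0,0,0.5],[0,0,0],0],[[0,0,0],[0,0,0],0]])

```text
t: 7.25
ee_pos: [0.5405, 0.0126, 0.1337]
tool_rot: [-0.513, 0.858, -0.0, 0.0]
ft_force: [-1.8, -0.6, 7.9]
width: 0.0117
```

Emit:
arm_command(rows=[[[0,0,0.5],[0,0,0],0],[[0,0,0],[0,0,0],0]])

```text
t: 7.5
ee_pos: [0.5404, 0.0127, 0.1335]
tool_rot: [-0.513, 0.858, -0.0, 0.0]
ft_force: [-3.8, -0.8, 10.2]
width: 0.0118
```

Emit:
arm_command(rows=[[[0,0,0.5],[0,0,0],0],[[0,0,0],[0,0,0],0]])

```text
t: 7.75
ee_pos: [0.5405, 0.0127, 0.1335]
tool_rot: [-0.513, 0.858, -0.0, 0.0]
ft_force: [-4.5, -0.7, 16.0]
width: 0.0117
```

Emit:
arm_command(rows=[[[0,0,0.5],[0,0,0],0],[[0,0,0],[0,0,0],0]])

```text
t: 8.0
ee_pos: [0.5405, 0.0127, 0.1335]
tool_rot: [-0.513, 0.858, -0.0, 0.0]
ft_force: [-7.4, -0.5, 21.8]
width: 0.012
```

Emit:
arm_command(rows=[[[0,0,-1.8],[0,0,0],0],[[0,0,0],[0,0,0],0]])

```text
t: 8.25
ee_pos: [0.5405, 0.0126, 0.1343]
tool_rot: [-0.513, 0.858, -0.0, 0.0]
ft_force: [-1.6, -0.4, 8.0]
width: 0.0116
```

Emit:
arm_command(rows=[[[0,0,0],[0,0,-4],0],[[0,0,0],[0,0,-4],0],[[0,0,0],[0,0,-4],0]])

```text
t: 8.62
ee_pos: [0.5413, 0.0128, 0.1343]
tool_rot: [-0.601, 0.799, -0.001, 0.001]
ft_force: [-0.9, -0.0, 8.4]
width: 0.0114
```

Emit:
arm_command(rows=[[[0,0,0],[0,0,-6],0],[[0,0,0],[0,0,-6],0],[[0,0,0],[0,0,-6],0],[[0,0,0],[0,0,-6],0],[[0,0,0],[0,0,0],0]])

```text
t: 9.25
ee_pos: [0.5412, 0.0127, 0.1343]
tool_rot: [0.754, -0.657, 0.001, -0.001]
ft_force: [0.6, 0.7, 7.7]
width: 0.0118
```

```bash
python3 - <<'E'
from h import *
s=manip.get_obs();print(s["ee_pos"],yaw(),s["ft_force"],s["wrist_torque"])
E
```

```text
[0.54123362 0.01274808 0.13429731] -82.20373919063597 [0.60938259 0.73964945 7.74871773] [0.15081808 0.03553952 0.13047219]
```

Turned 36° with no side forces; carrying on.

Emit:
arm_command(rows=[[[0,0,0],[0,0,-6],0],[[0,0,0],[0,0,-6],0],[[0,0,0],[0,0,-6],0],[[0,0,0],[0,0,-6],0],[[0,0,0],[0,0,-6],0],[[0,0,0],[0,0,-6],0],[[0,0,0],[0,0,-6],0],[[0,0,0],[0,0,-6],0],[[0,0,0],[0,0,-4],0],[[0,0,0],[0,0,0],0]])

```text
t: 10.5
ee_pos: [0.5395, 0.0129, 0.1337]
tool_rot: [0.965, -0.261, -0.001, 0.0]
ft_force: [-3.4, 1.0, 8.8]
width: 0.012
```

```bash
python3 - <<'E'
from h import *
s=manip.get_obs();print(s["ee_pos"],yaw(),s["ft_force"],s["wrist_torque"])
d=imaging.get_image("top");u,v=proj(d,[.54,.012,.1]).astype(int)
cv2.imwrite("pics/t2.png",cv2.resize(d["image"][v-60:v+60,u-80:u+80,::-1],(800,600),interpolation=cv2.INTER_CUBIC))
d=imaging.get_image("side");u,v=proj(d,[.54,.012,.1]).astype(int)
cv2.imwrite("pics/s2.png",cv2.resize(d["image"][v-75:v+75,u-100:u+100,::-1],(800,600),interpolation=cv2.INTER_CUBIC))
E
```

```text
[0.53954296 0.01288456 0.13374002] -30.24859622271949 [-3.42400098  0.97914353  8.80315777] [0.19528453 0.71079499 0.0238183 ]
```

View pics/s2.png

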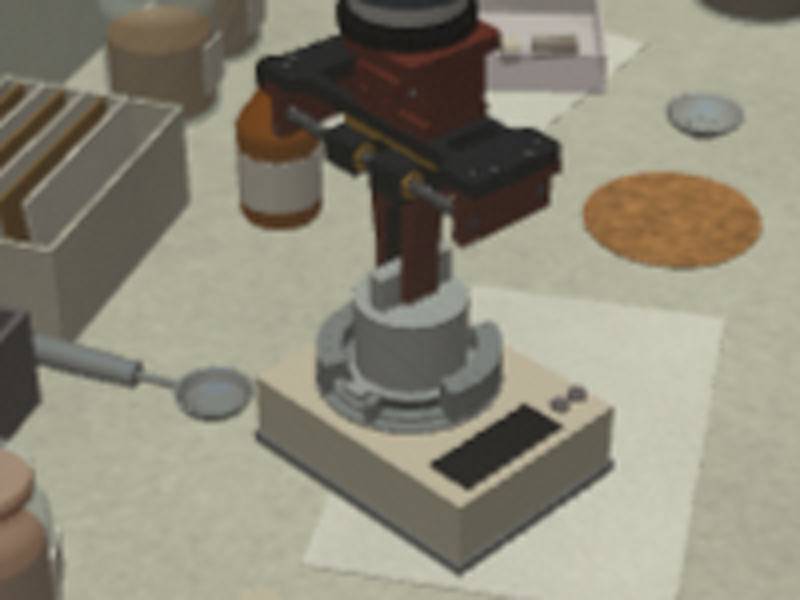

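Emit:
arm_command(rows=[[[0,0,0],[0,0,-4],0],[[0,0,0],[0,0,0],0],[[0,0,0],[0,0,0],0]])

```text
t: 10.98
ee_pos: [0.5392, 0.0133, 0.1336]
tool_rot: [0.974, -0.227, -0.001, -0.0]
ft_force: [-5.5, 4.3, 8.6]
width: 0.0116
```

Emit:
arm_command(rows=[[[0,0,-2],[0,0,0],0],[[0,0,-2],[0,0,0],0],[[0,0,-2],[0,0,0],0],[[0,0,-2],[0,0,0],0],[[0,0,0],[0,0,0],0]])

```text
t: 11.6
ee_pos: [0.5392, 0.0132, 0.1412]
tool_rot: [0.974, -0.227, -0.001, -0.0]
ft_force: [-3.8, 5.1, 3.5]
width: 0.0116
```

Emit:
arm_command(rows=[[[0,0,-3],[0,0,0],0],[[0,0,-3],[0,0,0],0],[[0,0,-4],[0,0,0],0],[[0,0,-4],[0,0,0],0],[[0,0,0],[0,0,0],0]])

```text
t: 12.22
ee_pos: [0.5418, 0.0123, 0.1566]
tool_rot: [0.974, -0.227, 0.002, -0.0]
ft_force: [0.6, 0.2, -0.9]
width: 0.0117
```

Emit:
arm_command(rows=[[[0,0,-10],[0,0,0],0],[[0,0,-20],[0,0,0],0],[[0,0,-30],[0,0,0],0],[[0,0,-30],[0,0,0],0],[[0,0,0],[0,0,0],0]])

```text
t: 12.85
ee_pos: [0.5421, 0.0126, 0.2484]
tool_rot: [0.974, -0.227, 0.003, -0.001]
ft_force: [-0.7, 0.1, -1.3]
width: 0.0115
```

```bash
python3 - <<'E'
from h import *
s=manip.get_obs();print(s["ee_pos"],yaw(),s["ft_force"])
for c in ["top","side"]:
    d=imaging.get_image(c);cv2.imwrite(f"pics/{c}3.png",d["image"][:,:,::-1])
    for q in ["mat","chamber_well","vial"]:
        for r in spot_point(q,c)[:2]: print(c,q,np.round(r["centre"],4),round(r["p"],2))
plan([.4395,-.291,.22],yaw(),o=0,step=40)
E
```

```text
[0.54210101 0.01255235 0.24835321] -26.277751769464796 [-0.68316153  0.09173993 -1.34995866]
top mat [ 0.4421 -0.294  -0.0033] 0.94
top chamber_well [0.5352 0.0143 0.0525] 0.58
side mat [ 0.4435 -0.2957  0.0012] 0.74
side chamber_well [0.5399 0.0111 0.0489] 0.74
side chamber_well [ 0.7141 -0.2105  0.0038] 0.33
side vial [0.5333 0.2532 0.0088] 0.54
[[[4.9, 35.2, 2.7], [0.0, 0.0, 0.0], 0], [[5.0, 35.2, 2.8], [0.0, 0.0, 0.0], 0], [[4.9, 35.2, 2.7], [0.0, 0.0, 0.0], 0], [[5.0, 35.2, 2.8], [0.0, 0.0, 0.0], 0], [[4.9, 35.2, 2.7], [0.0, 0.0, 0.0], 0], [[5.0, 35.2, 2.8], [0.0, 0.0, 0.0], 0], [[4.9, 35.2, 2.7], [0.0, 0.0, 0.0], 0], [[5.0, 35.1, 2.8], [0.0, 0.0, 0.0], 0], [[4.9, 35.2, 2.7], [0.0, 0.1, 0.0], 0]]
```

View pics/side3.png

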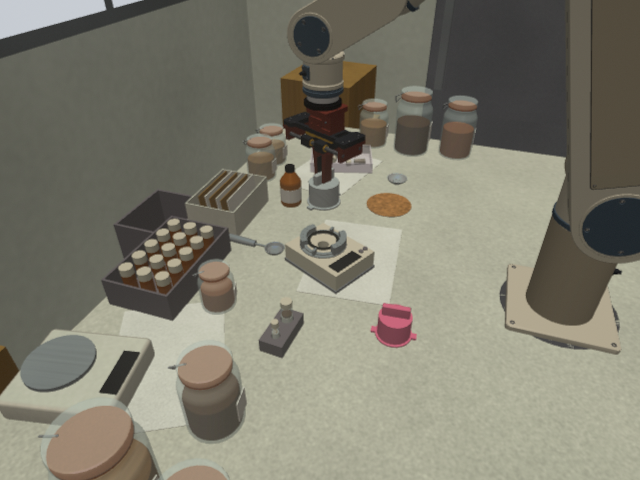

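The side picture shows the cover hanging in the gripper (px 325,192), the open well (322,242) and the clear mat (389,204).

Emit:
arm_command(rows=[[[5,35,3],[0,0,0],0],[[5,35,3],[0,0,0],0],[[5,35,3],[0,0,0],0],[[5,35,3],[0,0,0],0],[[5,35,3],[0,0,0],0],[[5,35,3],[0,0,0],0],[[5,35,3],[0,0,0],0],[[5,35,3],[0,0,0],0],[[5,35,3],[0,0,0],0],[[0,0,0],[0,0,0],0]])

```text
t: 14.5
ee_pos: [0.4403, -0.2913, 0.2178]
tool_rot: [0.973, -0.229, -0.0, -0.0]
ft_force: [1.0, -0.4, -2.2]
width: 0.0116
```

```bash
python3 - <<'E'
from h import *
s=manip.get_obs();print(s["ee_pos"],yaw(),s["ft_force"])
d=wrist();cv2.imwrite("pics/w4.png",d["image"][:,:,::-1])
for c in ["top","side"]:
    d=imaging.get_image(c);cv2.imwrite(f"pics/{c}4.png",d["image"][:,:,::-1])
    for q in ["mat","cover","cover_bar"]:
        for r in spot_point(q,c)[:2]: print(c,q,np.round(r["centre"],4),round(r["p"],2))
plan([.441,-.293,.12],yaw(),o=0,n=4)
E
```

```text
[ 0.44034399 -0.29132892  0.21783505] -26.44322490242883 [ 1.02878207 -0.35916923 -2.16275773]
top mat [ 0.4389 -0.2942  0.0017] 0.56
top cover [ 0.4376 -0.2926  0.1396] 0.72
top cover [ 0.3253  0.1939 -0.0036] 0.66
top cover_bar [ 0.4405 -0.2911  0.2166] 0.75
top cover_bar [0.3261 0.1984 0.0753] 0.62
side mat [ 0.4427 -0.2923 -0.0023] 0.89
side cover [0.326  0.1929 0.0054] 0.88
side cover [ 0.4447 -0.2909  0.1408] 0.67
side cover_bar [0.3245 0.19   0.0771] 0.75
side cover_bar [ 0.4443 -0.2938  0.221 ] 0.73
[[[0.3, 0.9, 24.6], [-0.0, -0.0, 0.0], 0], [[0.3, 0.9, 24.7], [-0.0, -0.0, 0.0], 0], [[0.4, 0.9, 24.6], [-0.0, -0.0, 0.0], 0], [[0.3, 1.0, 24.7], [-0.0, -0.0, 0.0], 0]]
```

View pics/w4.png

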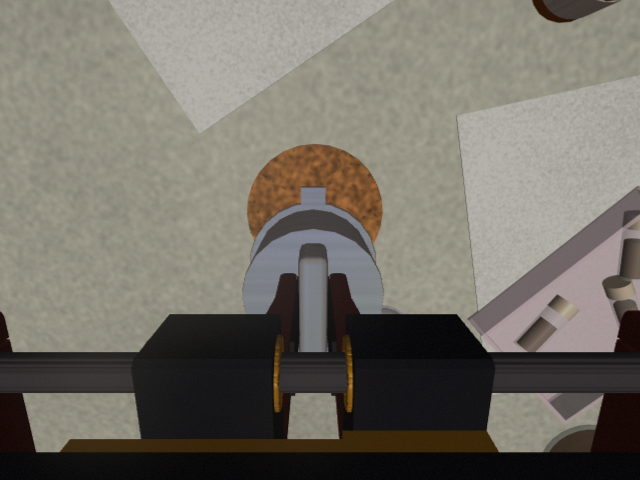

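Emit:
arm_command(rows=[[[1,2,35],[0,0,0],0],[[0,0,35],[0,0,0],0],[[0,0,35],[0,0,0],0],[[0,0,20],[0,0,0],0],[[0,0,6],[0,0,0],0],[[0,0,2],[0,0,0],0],[[0,0,1],[0,0,0],0],[[0,0,0],[0,0,0],0]])

```text
t: 15.95
ee_pos: [0.4415, -0.2922, 0.0852]
tool_rot: [0.974, -0.227, 0.001, 0.0]
ft_force: [-0.2, -0.2, -0.9]
width: 0.0117
```

Emit:
arm_command(rows=[[[0,0,1],[0,0,0],0],[[0,0,0],[0,0,0],0]])

```text
t: 16.2
ee_pos: [0.4412, -0.292, 0.0837]
tool_rot: [0.974, -0.227, 0.0, 0.0]
ft_force: [-0.3, -0.1, -1.1]
width: 0.0112
```

Emit:
arm_command(rows=[[[0,0,1],[0,0,0],0],[[0,0,0],[0,0,0],0]])

```text
t: 16.45
ee_pos: [0.4411, -0.2919, 0.0824]
tool_rot: [0.974, -0.227, -0.0, -0.0]
ft_force: [-0.2, 0.4, -2.0]
width: 0.0117
```

Emit:
arm_command(rows=[[[0,0,1],[0,0,0],0],[[0,0,0.5],[0,0,0],0],[[0,0,0],[0,0,0],0]])

```text
t: 16.82
ee_pos: [0.4411, -0.2919, 0.0811]
tool_rot: [0.974, -0.227, -0.0, -0.0]
ft_force: [-0.2, 0.7, 0.8]
width: 0.0118
```

Emit:
arm_command(rows=[[[0,0,0],[0,0,0],40],[[0,0,0],[0,0,0],40],[[0,0,0],[0,0,0],40],[[0,0,-10],[0,0,0],40],[[0,0,-40],[0,0,0],40],[[0,0,-60],[0,0,0],60],[[0,0,-40],[0,0,0],60],[[0,0,0],[0,0,0],60]])

```text
t: 17.82
ee_pos: [0.4428, -0.2931, 0.235]
tool_rot: [0.974, -0.227, 0.004, 0.001]
ft_force: [-0.3, 0.7, -0.1]
width: 0.0528
```

```bash
python3 - <<'E'
from h import *
s=manip.get_obs();print(s["ee_pos"],yaw(),s["ft_force"])
d=wrist();cv2.imwrite("pics/w5.png",d["image"][:,:,::-1])
for c in ["top","side"]:
    d=imaging.get_image(c);cv2.imwrite(f"pics/{c}5.png",d["image"][:,:,::-1])
    for q in ["mat","cover","cover_bar","vial","holder"]:
        for r in spot_point(q,c)[:2]: print(c,q,np.round(r["centre"],4),round(r["p"],2))
plan([.535,.252,.25],0,o=60,step=45)
E
```

```text
[ 0.44282578 -0.29307315  0.23498014] -26.274675730697545 [-0.28192019  0.69248551 -0.09520375]
top mat [ 0.441  -0.2925 -0.0009] 0.68
top mat [ 0.4496 -0.4291 -0.    ] 0.5
top cover [ 4.345e-01 -2.946e-01 -4.000e-04] 0.72
top cover [ 0.3254  0.1957 -0.0025] 0.69
top cover_bar [ 0.4418 -0.2943  0.0821] 0.73
top cover_bar [0.3274 0.2001 0.0763] 0.56
top vial [0.5332 0.2506 0.0067] 0.7
top holder [0.5374 0.2716 0.0013] 0.65
side mat [ 0.4395 -0.2908  0.0009] 0.77
side mat [ 0.4424 -0.294   0.0029] 0.65
side cover [0.3241 0.1943 0.0055] 0.77
side cover [ 0.4424 -0.2977  0.0089] 0.75
side cover_bar [0.3266 0.1922 0.0775] 0.69
side cover_bar [ 0.4425 -0.2954  0.0766] 0.59
side vial [0.5339 0.251  0.0087] 0.63
side vial [ 7.151e-01 -2.067e-01 -1.000e-04] 0.29
side holder [ 0.7041  0.2301 -0.0067] 0.66
side holder [0.5408 0.2739 0.0028] 0.55
[[[-12.0, -40.7, -1.5], [-0.0, 0.0, -2.0], 60], [[-10.6, -41.1, -1.5], [-0.0, 0.0, -2.0], 60], [[-9.2, -41.5, -1.5], [-0.0, 0.0, -2.0], 60], [[-7.7, -41.7, -1.5], [-0.0, 0.0, -2.0], 60], [[-6.3, -42.0, -1.5], [-0.0, 0.0, -2.0], 60], [[-4.8, -42.2, -1.5], [-0.0, 0.0, -2.0], 60], [[-3.3, -42.3, -1.5], [-0.0, 0.0, -2.0], 60], [[-1.8, -42.4, -1.4], [-0.0, 0.0, -2.0], 60], [[-0.4, -42.5, -1.5], [-0.0, 0.0, -2.1], 60], [[1.2, -42.4, -1.4], [-0.0, 0.0, -2.0], 60]]
[[[2.7, -42.4, -1.5], [-0.0, 0.0, -2.1], 60], [[4.2, -42.3, -1.4], [-0.0, 0.0, -2.0], 60], [[5.7, -42.0, -1.5], [-0.0, 0.0, -2.1], 60]]
```

View pics/w5.png

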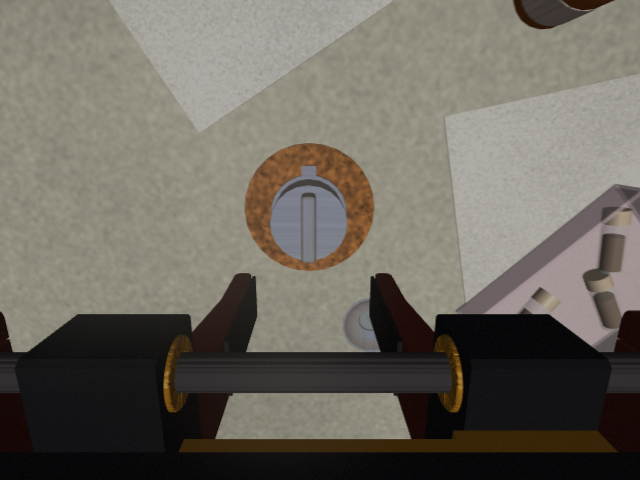

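The cover stands on the mat at px (309,222), mat centre (309,207); perspective accounts for the offset. On to the vial.

Emit:
arm_command(rows=[[[-12,-41,-1],[0,0,-2],60],[[-11,-41,-1],[0,0,-2],60],[[-9,-41,-1],[0,0,-2],60],[[-8,-42,-1],[0,0,-2],60],[[-6,-42,-1],[0,0,-2],60],[[-5,-42,-1],[0,0,-2],60],[[-3,-42,-1],[0,0,-2],60],[[-2,-42,-1],[0,0,-2],60],[[0,-42,-1],[0,0,-2],60],[[1,-42,-1],[0,0,-2],60]])

```text
t: 19.73
ee_pos: [0.5132, 0.1261, 0.2411]
tool_rot: [0.999, -0.054, 0.0, -0.0]
ft_force: [-0.7, -1.0, 0.1]
width: 0.0531
```

Emit:
arm_command(rows=[[[3,-42,-1],[0,0,-2],60],[[4,-42,-1],[0,0,-2],60],[[6,-42,-1],[0,0,-2],60],[[0,0,0],[0,0,0],60],[[0,0,0],[0,0,0],60]])

```text
t: 20.35
ee_pos: [0.535, 0.2489, 0.2436]
tool_rot: [1.0, -0.002, -0.0, 0.0]
ft_force: [0.1, -0.6, -0.9]
width: 0.0529
```

```bash
python3 - <<'E'
from h import *
s=manip.get_obs();print(s["ee_pos"],s["tool_rot"],yaw(),s["ft_force"])
d=wrist();cv2.imwrite("pics/w6.png",d["image"][:,:,::-1])
for q in ["vial","holder","slim_vial","chamber_well"]:
    for r in spot_point(q,"wrist")[:2]: print(q,np.round(r["centre"],4),round(r["p"],2),proj(d,r["centre"]))
for r in trace("vial","wrist")[:2]:
    ys,xs=np.nonzero(r["mask"]);print(r["p"],xs.min(),xs.max(),ys.min(),ys.max())
E
```

```text
[0.53495397 0.2489491  0.24363519] [ 9.99997102e-01 -2.35172592e-03 -3.92839791e-04  3.32549608e-04] -0.2695032051173153 [ 0.08368889 -0.58955751 -0.89167147]
vial [0.5332 0.2546 0.0084] 0.55 [311.12972362 203.40655741]
holder [ 0.5384  0.2747 -0.0033] 0.87 [316.16797993 181.90867634]
chamber_well [0.5423 0.011  0.0493] 0.78 [320.82394582 435.47278681]
0.83 299 326 198 235
```

View pics/w6.png

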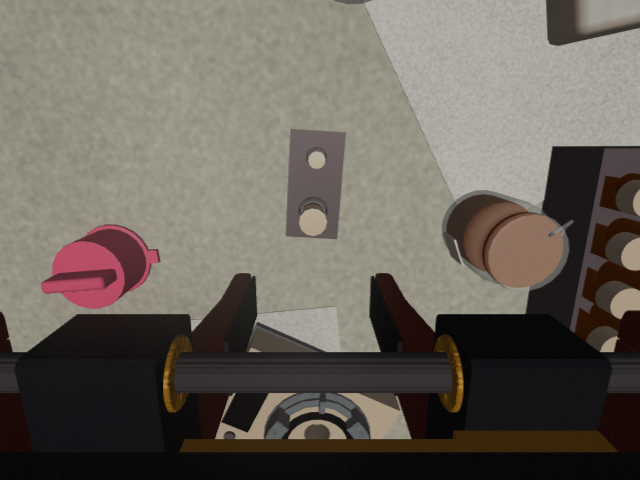

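```bash
python3 - <<'E'
from h import *
d=wrist();im=d["image"][:,:,::-1]
cv2.imwrite("pics/w6c.png",cv2.resize(im[180:260,270:350],(600,600),interpolation=cv2.INTER_CUBIC))
print(ray(d,(313,222),.078),ray(d,(317,433),.05))
d=imaging.get_image("top");u,v=proj(d,[.54,.012,.05]).astype(int);print(u,v)
cv2.imwrite("pics/t6c.png",cv2.resize(d["image"][v-40:v+40,u-40:u+40,::-1],(600,600),interpolation=cv2.INTER_CUBIC))
E
```

```text
[0.53571045 0.25081383 0.078     ] [0.53856253 0.0143159  0.05      ]
338 224
```

View pics/w6c.png

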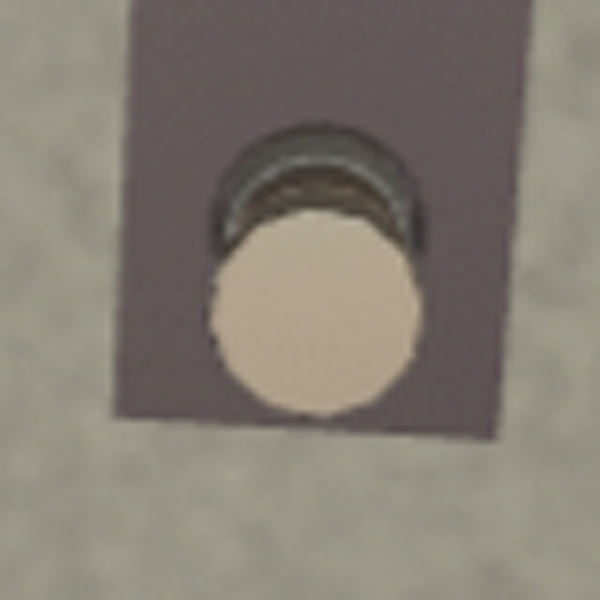

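View pics/t6c.png

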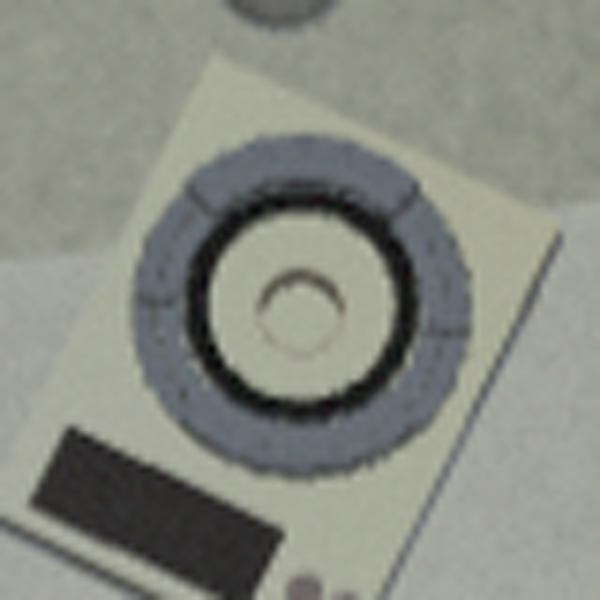

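Emit:
arm_command(rows=[[[0.5,-2,40],[0,0,0],60],[[0,0,50],[0,0,0],60],[[0,0,50],[0,0,0],60],[[0,0,25],[0,0,0],60],[[0,0,10],[0,0,0],60],[[0,0,0],[0,0,0],60]])

```text
t: 21.5
ee_pos: [0.536, 0.2514, 0.069]
tool_rot: [1.0, -0.002, -0.0, 0.0]
ft_force: [-0.2, 0.9, 1.2]
width: 0.0528
```

Emit:
arm_command(grip_force=12, rows=[[[0,0,0],[0,0,0],0],[[0,0,0],[0,0,0],0],[[0,0,0],[0,0,0],0],[[0,0,0],[0,0,0],0],[[0,0,0],[0,0,0],0]])

```text
t: 22.12
ee_pos: [0.5359, 0.2516, 0.0696]
tool_rot: [1.0, -0.002, 0.0, -0.0]
ft_force: [-1.7, -0.5, 6.0]
width: 0.0235
```

Emit:
arm_command(rows=[[[0,0,-5],[0,0,0],0],[[0,0,-15],[0,0,0],0],[[0,0,-30],[0,0,0],0],[[0,0,-30],[0,0,0],0],[[0,0,0],[0,0,0],0]])

```text
t: 22.75
ee_pos: [0.5376, 0.2522, 0.152]
tool_rot: [1.0, -0.002, 0.003, -0.001]
ft_force: [0.7, -0.4, -0.4]
width: 0.0238
```

```bash
python3 - <<'E'
from h import *
s=manip.get_obs();print(s["ee_pos"],yaw(),s["ft_force"],s["width"])
d=imaging.get_image("side");cv2.imwrite("pics/s7.png",d["image"][:,:,::-1])
plan([.539,.0135,s["ee_pos"][2]],0,o=0,step=35)
E
```

```text
[0.53759317 0.25215918 0.1520408 ] -0.2773084950234531 [ 0.65956612 -0.41775262 -0.37208918] 0.023809068895512896
[[[0.5, 34.0, -0.3], [-0.0, -0.0, -0.0], 0], [[0.5, 34.0, -0.3], [-0.0, -0.0, -0.0], 0], [[0.5, 34.0, -0.3], [-0.0, -0.0, -0.1], 0], [[0.5, 34.0, -0.3], [-0.0, -0.0, -0.0], 0], [[0.4, 34.1, -0.2], [-0.0, -0.1, -0.1], 0], [[0.4, 34.1, -0.3], [-0.0, -0.0, -0.0], 0], [[0.4, 34.0, -0.2], [-0.1, -0.1, -0.1], 0]]
```

View pics/s7.png

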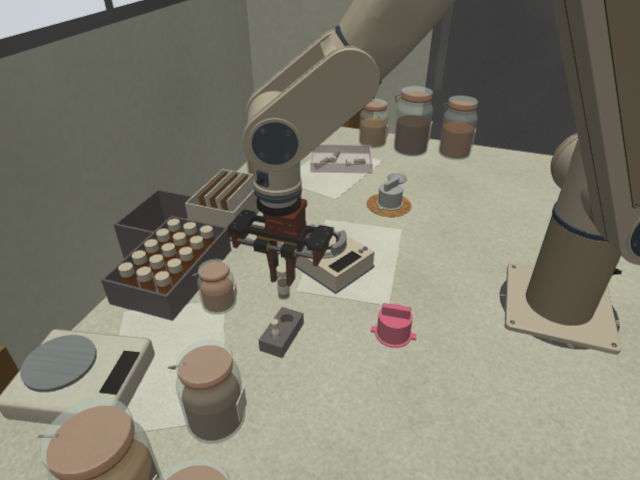

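Emit:
arm_command(rows=[[[0,34,0],[0,0,0],0],[[0,34,0],[0,0,0],0],[[0,34,0],[0,0,0],0],[[0,34,0],[0,0,0],0],[[0,34,0],[0,0,0],0],[[0,34,0],[0,0,0],0],[[0,34,0],[0,0,0],0],[[0,0,0],[0,0,0],0],[[0,0,0],[0,0,0],0],[[0,0,0],[0,0,0],0]])

```text
t: 24.05
ee_pos: [0.5346, 0.0144, 0.1487]
tool_rot: [1.0, -0.002, -0.0, -0.0]
ft_force: [0.4, -0.2, 0.3]
width: 0.0236
```

```bash
python3 - <<'E'
from h import *
s=manip.get_obs();print(s["ee_pos"],s["tool_rot"],yaw(),s["ft_force"],s["width"])
d=wrist();cv2.imwrite("pics/w8.png",d["image"][:,:,::-1])
for c in ["wrist","top","side"]:
  for q in ["chamber_well","vial"]:
    for r in spot_point(q,c)[:2]: print(c,q,np.round(r["centre"],4),round(r["p"],2))
d=imaging.get_image("side");u,v=proj(d,[.54,.012,.08]).astype(int)
cv2.imwrite("pics/s8.png",cv2.resize(d["image"][v-60:v+60,u-80:u+80,::-1],(800,600),interpolation=cv2.INTER_CUBIC))
E
```

```text
[0.53458126 0.01438014 0.14867419] [ 9.99998265e-01 -1.84467504e-03 -2.51410050e-04 -6.01955917e-05] -0.21138259366911394 [ 0.41740983 -0.17068642  0.28231827] 0.023634108908061828
wrist chamber_well [0.5383 0.0113 0.0506] 0.67
wrist vial [0.5361 0.0182 0.0885] 0.95
top chamber_well [0.5336 0.0124 0.0513] 0.58
side chamber_well [0.5397 0.0121 0.048 ] 0.55
side chamber_well [0.7181 0.0171 0.0027] 0.46
side vial [0.5339 0.2573 0.0932] 0.9
side vial [ 0.7029  0.2331 -0.0057] 0.41
```

View pics/w8.png

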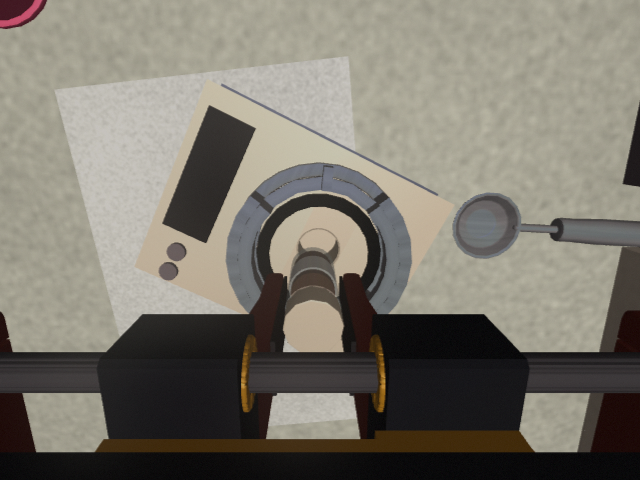

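View pics/s8.png

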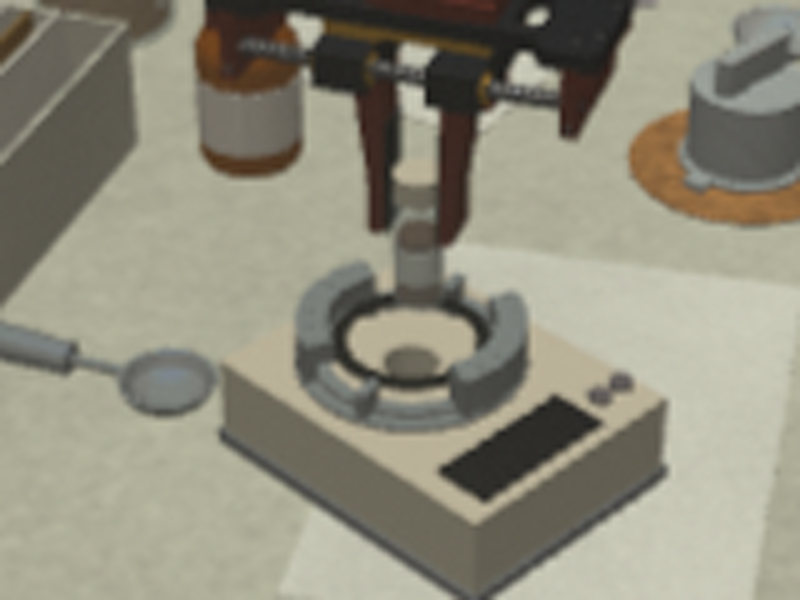

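```bash
python3 - <<'E'
from h import *
d=wrist();im=d["image"][:,:,::-1]
cv2.imwrite("pics/w8c.png",cv2.resize(im[180:360,230:410],(720,720),interpolation=cv2.INTER_CUBIC)[:600])
# overlay predicted circles
for cx,cy in [(.539,.0135)]:
    o=cv2.resize(im[180:360,230:410],(720,720),interpolation=cv2.INTER_CUBIC)
    for r,z in [(.0135,.05),(.055,.075),(.0135,.02)]:
        for a in np.linspace(0,2*np.pi,60):
            u=(proj(d,[cx+r*np.cos(a),cy+r*np.sin(a),z])-[230,180]+.5)*4-.5
            cv2.circle(o,tuple(u.astype(int)),2,(0,0,255),-1)
    s=manip.get_obs()
    for z in [.157,.087]:
        for a in np.linspace(0,2*np.pi,60):
            u=(proj(d,[s["ee_pos"][0]+.012*np.cos(a),s["ee_pos"][1]+.012*np.sin(a),z])-[230,180]+.5)*4-.5
            cv2.circle(o,tuple(u.astype(int)),2,(0,255,0),-1)
    cv2.imwrite("pics/w8o.png",o[:600])
E
```

```text
(no output)
```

View pics/w8o.png

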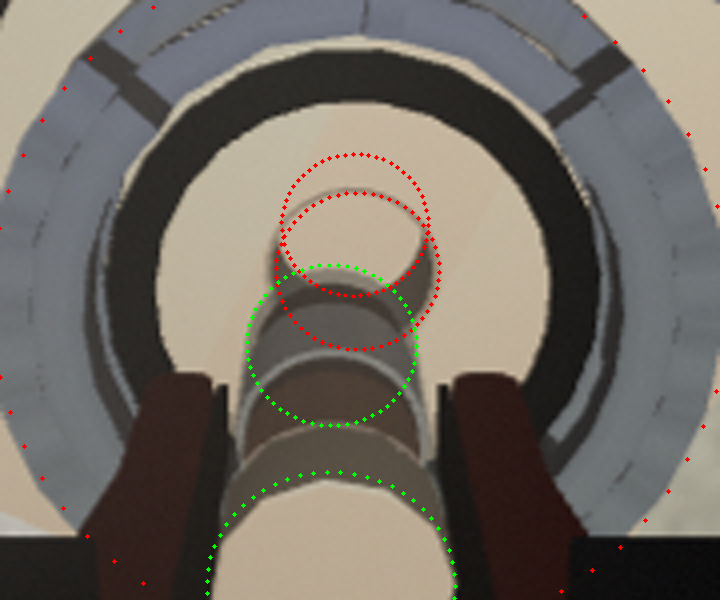

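Emit:
arm_command(rows=[[[3.5,0,15],[0,0,0],0],[[0,0,12],[0,0,0],0],[[0,0,5],[0,0,0],0],[[0,0,0],[0,0,0],0],[[0,0,0],[0,0,0],0]])

```text
t: 25.12
ee_pos: [0.5384, 0.0134, 0.1171]
tool_rot: [1.0, -0.002, 0.0, -0.0]
ft_force: [0.3, -0.3, 0.3]
width: 0.0239
```

```bash
python3 - <<'E'
from h import *
d=wrist();im=d["image"][:,:,::-1]
s=manip.get_obs();print(s["ee_pos"],s["tool_rot"],s["ft_force"])
x,y=s["ee_pos"][:2]
o=cv2.resize(im[180:360,230:410],(720,720),interpolation=cv2.INTER_CUBIC)
for (cx,cy,r,z,c) in [(.5382,.0139,.0135,.05,(0,0,255)),(x,y,.012,s["ee_pos"][2]+.0084,(0,255,0)),(x,y,.012,s["ee_pos"][2]-.0616,(0,255,0))]:
    for a in np.linspace(0,2*np.pi,60):
        u=(proj(d,[cx+r*np.cos(a),cy+r*np.sin(a),z])-[230,180]+.5)*4-.5
        cv2.circle(o,tuple(u.astype(int)),2,c,-1)
cv2.imwrite("pics/w9o.png",o[:600])
d=imaging.get_image("side");u,v=proj(d,[.54,.012,.08]).astype(int)
o=cv2.resize(d["image"][v-60:v+60,u-80:u+80,::-1],(800,600),interpolation=cv2.INTER_CUBIC)
cv2.imwrite("pics/s9.png",o)
E
```

```text
[0.53846067 0.01342353 0.11722705] [ 9.99997097e-01 -2.39500668e-03  2.64516837e-04 -6.36410956e-06] [ 0.08217468  0.50109642 -0.71683247]
```

View pics/w9o.png

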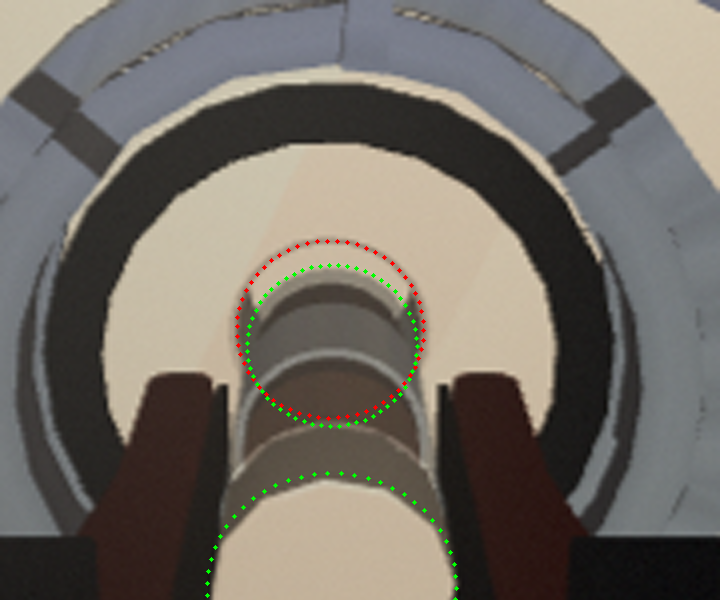

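View pics/s9.png

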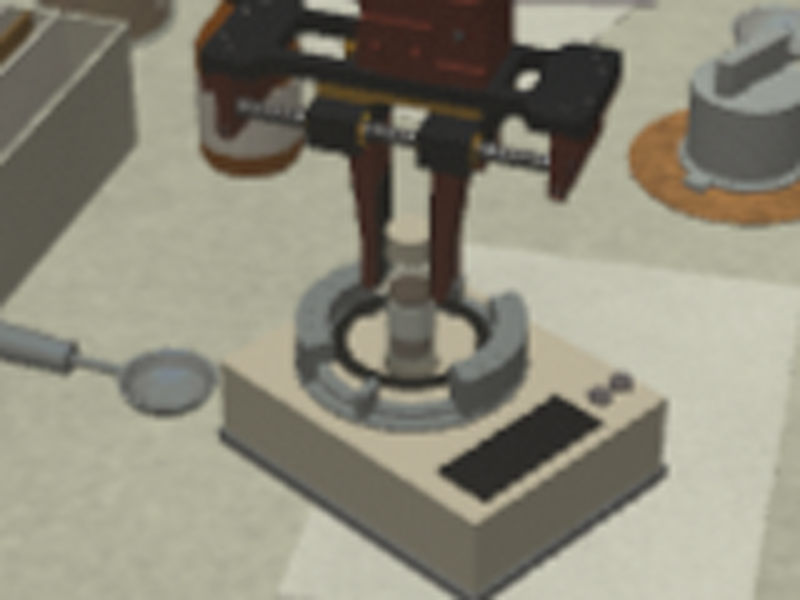

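Emit:
arm_command(rows=[[[0,-0.8,2],[0,0,0],0],[[0,0,2],[0,0,0],0],[[0,0,2],[0,0,0],0],[[0,0,1],[0,0,0],0],[[0,0,1],[0,0,0],0],[[0,0,0],[0,0,0],0]])

```text
t: 25.98
ee_pos: [0.5382, 0.0142, 0.1089]
tool_rot: [1.0, -0.002, -0.0, -0.0]
ft_force: [0.8, 0.1, -0.7]
width: 0.0238
```

Emit:
arm_command(rows=[[[0,0,1],[0,0,0],0],[[0,0,1],[0,0,0],0],[[0,0,0],[0,0,0],0]])

```text
t: 26.35
ee_pos: [0.5382, 0.0142, 0.1069]
tool_rot: [1.0, -0.002, -0.0, 0.0]
ft_force: [-0.7, -0.3, -0.3]
width: 0.024
```

Emit:
arm_command(rows=[[[0,0,3],[0,0,0],0],[[0,0,3],[0,0,0],0],[[0,0,3],[0,0,0],0],[[0,0,3],[0,0,0],0],[[0,0,0],[0,0,0],0]])

```text
t: 26.98
ee_pos: [0.538, 0.0142, 0.0947]
tool_rot: [1.0, -0.002, -0.0, -0.0]
ft_force: [1.1, -0.8, 0.3]
width: 0.0237
```

Emit:
arm_command(rows=[[[0,0,3],[0,0,0],0],[[0,0,3],[0,0,0],0],[[0,0,3],[0,0,0],0],[[0,0,2],[0,0,0],0],[[0,0,0],[0,0,0],0]])

```text
t: 27.6
ee_pos: [0.5381, 0.0142, 0.0838]
tool_rot: [1.0, -0.002, -0.0, 0.0]
ft_force: [0.1, 0.1, -0.6]
width: 0.0241
```

Emit:
arm_command(rows=[[[0,0,1],[0,0,0],0],[[0,0,1],[0,0,0],0],[[0,0,0],[0,0,0],0]])

```text
t: 27.98
ee_pos: [0.5382, 0.0142, 0.082]
tool_rot: [1.0, -0.002, -0.0, 0.0]
ft_force: [-0.5, 0.7, 0.1]
width: 0.0239
```

Emit:
arm_command(rows=[[[0,0,0.5],[0,0,0],0],[[0,0,0.5],[0,0,0],0],[[0,0,0],[0,0,0],0]])

```text
t: 28.35
ee_pos: [0.5384, 0.0142, 0.0816]
tool_rot: [1.0, -0.002, 0.0, -0.0]
ft_force: [-2.2, -0.1, 6.6]
width: 0.0238
```

Emit:
arm_command(rows=[[[0,0,0],[0,0,0],33],[[0,0,0],[0,0,0],33],[[0,0,0],[0,0,0],33],[[0,0,0],[0,0,0],33]])

```text
t: 28.85
ee_pos: [0.5382, 0.0142, 0.0809]
tool_rot: [1.0, -0.002, -0.0, -0.0]
ft_force: [-0.4, 0.3, -0.2]
width: 0.0291
```

Emit:
arm_command(rows=[[[0,0,-4],[0,0,0],33],[[0,0,-12],[0,0,0],33],[[0,0,-25],[0,0,0],33],[[0,0,-40],[0,0,0],40],[[0,0,-40],[0,0,0],40],[[0,0,0],[0,0,0],40],[[0,0,0],[0,0,0],40]])

```text
t: 29.72
ee_pos: [0.5379, 0.0142, 0.202]
tool_rot: [1.0, -0.002, 0.0, 0.0]
ft_force: [-0.5, 0.3, -0.6]
width: 0.035
```

```bash
python3 - <<'E'
from h import *
s=manip.get_obs();print(s["ee_pos"],s["ft_force"],s["t"])
d=wrist();cv2.imwrite("pics/w10.png",d["image"][:,:,::-1])
d=imaging.get_image("side");u,v=proj(d,[.49,-.14,.06]).astype(int)
cv2.imwrite("pics/s10.png",cv2.resize(d["image"][v-75:v+75,u-100:u+100,::-1],(800,600),interpolation=cv2.INTER_CUBIC))
for c in ["wrist","top","side"]:
    if c!="wrist": imaging.get_image(c)
    for q in ["chamber_well","vial","cover","mat","slim_vial","jar_small","bottle","dish","scoop","jar_big"]:
        for r in spot_point(q,c)[:2]: print(c,q,np.round(r["centre"],3),round(r["p"],2))
E
```

```text
[0.53785795 0.01421786 0.20201682] [-0.47105565  0.31475066 -0.56642285] 29.725
wrist chamber_well [0.536 0.01  0.05 ] 0.72
wrist scoop [ 0.717  0.019 -0.   ] 0.63
top cover [ 0.437 -0.296  0.002] 0.7
top cover [0.323 0.197 0.   ] 0.61
top mat [ 0.443 -0.293  0.005] 0.58
top slim_vial [0.538 0.301 0.006] 0.51
top jar_small [ 0.7    0.23  -0.003] 0.97
top bottle [ 0.712 -0.213  0.002] 0.94
top dish [ 0.447 -0.426 -0.002] 0.91
top scoop [ 0.718  0.015 -0.004] 0.82
top jar_big [ 0.564  0.482 -0.003] 0.63
top jar_big [ 0.575 -0.003  0.077] 0.36
side chamber_well [0.536 0.013 0.047] 0.63
side vial [0.537 0.016 0.022] 0.48
side cover [0.326 0.197 0.004] 0.92
side cover [ 0.445 -0.295  0.004] 0.66
side mat [ 0.44  -0.291 -0.   ] 0.9
side slim_vial [ 0.443 -0.294  0.003] 0.65
side slim_vial [0.537 0.305 0.009] 0.61
side bottle [ 0.713 -0.21   0.001] 0.96
side scoop [0.717 0.017 0.002] 0.69
side scoop [ 0.703  0.233 -0.006] 0.32
side jar_big [ 0.572  0.484 -0.003] 0.74
side jar_big [0.536 0.016 0.021] 0.16
```

View pics/w10.png

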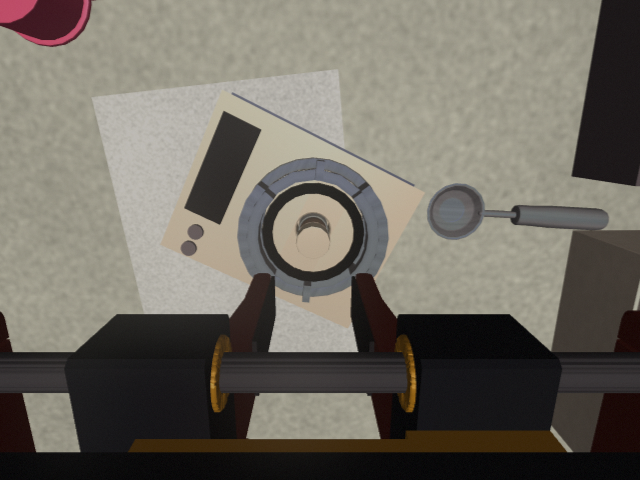

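View pics/s10.png

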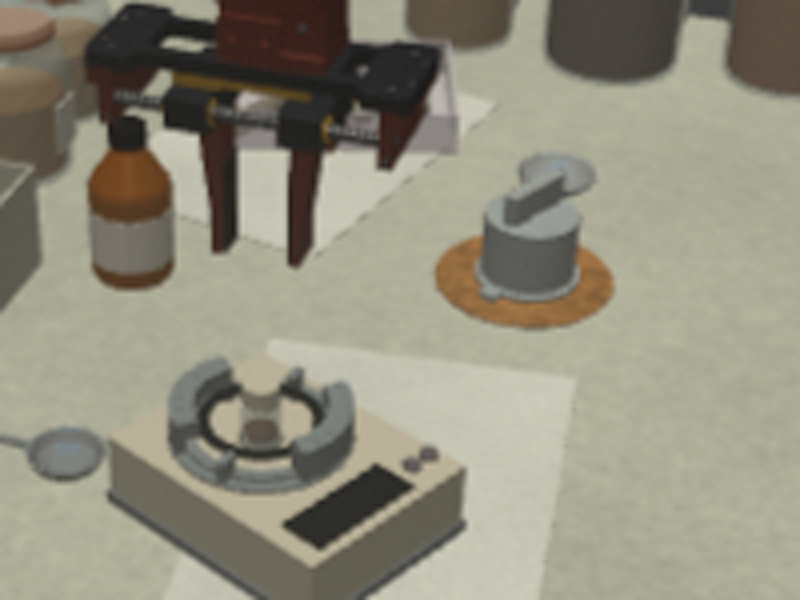

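The vial stands upright in the well (wrist px 313,240; side network puts its base at z = 22 mm). The cover is upright near the middle of the mat, the gripper is clear, and the bystanders that were found are where they were.

```bash
python3 -c "
from plant import manip
print(manip.close_job())"
```

```text
the job is handed in; nothing more can be done
None
```

The job is done and handed in at about 30 s of the 72 s allowed; no verdict was reported.

- **Cover:** I took the grey cover, not the pink look-alike. I pressed it down 6.5 mm until I felt the hard bottom, at about 22 N wrist force. I then backed off about 1 mm, turned it about 92° anticlockwise, lifted it off and set it on the cork mat.
- **Vial:** I moved the wide vial into the well until it touched the floor, at about 7 N and at the expected height. I then let go and moved clear.

**Last checks:**
- **Cover:** it stands right way up. The networks put it about 3 to 7 mm from the mat centre; the limit is 25 mm.
- **Vial:** it stands upright in the well, with its base at about 22 mm (the floor is at 20 mm). That height comes from the side camera alone, with a fairly low confidence (0.48). The top and wrist networks did not report the vial, but it shows in the wrist picture.
- **Bystanders:** all were found within a few mm of their starting positions. One low-trust side-camera hit labelled the cover on the mat as the slim vial. The slim vial was also found in its own bore.
- **Side force:** there was about 7 N on the cover at the end of the turn, which went away once it lifted free.

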